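# Press a profile home against a sprung plunger and hold it

## Task

Two pressing nests stand on the bench and a profile bar is already waiting in one of them: leave that bar where it lies. Take the loose rectangular-tube aluminium profile lying to the left on the bench, lay it flat on the floor of the free nest between its rails, and press it lengthwise against the sprung plunger, without ramming it, until its end sits hard on the two stop pads. Finish while still holding it pressed firmly against the pads; do not let go.

Things in the scene. Friction and masses are not known exactly. Their poses are not given: they have to be found in the camera images.
- workpiece: The loose aluminium profile to be pressed: dull grey rectangular tube with a web inside, 130 x 30 x 36 mm (x, y, z), about 0.15 kg, lying on the bench on the left. Origin: centre of its underside; x along its length, z up. Its two ends are alike; solid to the touch everywhere. Grasp it across its 30 mm width
- workpiece_centre (a point): Centre of the loose profile, 18 mm above its underside; axes as the profile's. Fully home on the stop it lies at x = -5, y = 0, z = 26 mm in the nest frame
- waiting_bar: Another aluminium profile, 140 x 30 x 34 mm, lying in the taken nest short of its plunger. Origin: centre of its underside; x along its length. It is to stay there
- nest_a: One of two like pressing nests fixed to the bench side by side, same yaw, about 0.23 m apart; one (either) holds the waiting bar. Origin: underside centre, on the bench; x = pressing direction, away from the robot; z up. Aluminium base 240 x 70 x 8 mm (floor at z = 8 mm). Dark steel rails x -60..35 mm, 36 mm apart inside, top z = 22 mm, flared out at x -60..-82
- nest_b: One of two like pressing nests fixed to the bench side by side, same yaw, about 0.23 m apart; one (either) holds the waiting bar. Origin: underside centre, on the bench; x = pressing direction, away from the robot; z up. Aluminium base 240 x 70 x 8 mm (floor at z = 8 mm). Dark steel rails x -60..35 mm, 36 mm apart inside, top z = 22 mm, flared out at x -60..-82
- stop_a: Grey block at the far end of nest_a, nest x 63..95, y -28..28, top z = 44 mm, with two round steel stop pads (9 mm across, at y = +-10.5, z = 26 mm) on its near side; their faces at nest x = 60 mm are the hard stop. Origin and axes are those of nest_a
- stop_b: Grey block at the far end of nest_b, nest x 63..95, y -28..28, top z = 44 mm, with two round steel stop pads (9 mm across, at y = +-10.5, z = 26 mm) on its near side; their faces at nest x = 60 mm are the hard stop. Origin and axes are those of nest_b
- plunger_a (a joint): Travel (m) of nest_a's sprung plunger: 11 mm round steel head between the pads, on the nest axis at z = 26 mm. 0 = out, head at nest x = 44 mm, 16 mm before the pads; 0.016 = level with the pads (a bar is on the stop); limit 0.022. The spring pushes back, about 4.5 N at 0, 9.3 N at 0.016, and pushes out a bar let go
- plunger_b (a joint): Travel (m) of nest_b's sprung plunger: 11 mm round steel head between the pads, on the nest axis at z = 26 mm. 0 = out, head at nest x = 44 mm, 16 mm before the pads; 0.016 = level with the pads (a bar is on the stop); limit 0.022. The spring pushes back, about 4.5 N at 0, 9.3 N at 0.016, and pushes out a bar let go
Things that resemble listed ones, but are neither listed nor needed, are in the scene too. Leave any pink or turquoise look-alike of the workpiece alone.

How it is judged:
By the outcome, as a careful person would: the job done as asked, in the order asked, and still so for the second after the job is handed in, while the arm keeps its last pose, push and grip.
It also fails if it takes over 51 s, if anything falls off the work surface, if the arm or the gripper's body presses on something with over 40 N, if the wrist force passes 120 N, or if a joint passes its speed limit or range.

## Robot

A 6-joint arm with a two-finger parallel gripper is mounted at the origin on a cart in front of the work surface, level with it; the furniture and walls round the work are solid. World frame = base frame: x ahead of the robot, y to its left, z up, the work surface at z = 0. Lengths are in m, angles in degrees, forces in N, time in s.
With the tool pointing down it reaches from about 0.3 to 0.75 m from the base axis. Payload 8.5 kg.
Tool frame: the origin (TCP) lies between the finger pads; the fingertips stand ahead of it and the grasp point (between the pads) lies 8 mm behind it (env.tcp_to_tips is the z of the fingertips in the tool frame, in m); z points along the fingers, x is the direction in which the jaws open and shut, and the axes are right-handed (so a half turn about z gives the same grasp; the last joint's range is limited). The gripper opens to 85 mm and grips with 20 to 120 N. Pads are 22 mm wide; open, the fingers measure 114 mm over their backs; the gripper's body (76 mm by 85 mm) begins 54 mm behind the grasp point. The pads swing forward as they close: fully open they stand 13 mm farther back than shut.
Start: joints at [-79.773, 21.807, 74.336, -0, 83.858, -12.336], TCP at [0.211, -0.508, 0.242] pointing down, gripper open.
Joint ranges: [-178.18, 178.18], [-50.72, 133.34], [12.68, 142.11], [-81.47, 261.47], [9.98, 163.14], [-165.26, 165.26]. Speed limits (degrees/s): [136.94, 136.94, 180, 180, 180, 180].

## Interface

Orientations are given as a 3x3 rotation matrix whose columns are the frame's x, y, z axes.
In Python, from rig import observe, viewer, env gives the robot as it stands.
- The arm moves only by the tool jog_arm, never from a script. Its arguments are lists of equal length, an entry for each row: "dr": the turn, a rotation vector about the tool's x, y, z in rad, a list of three; "slide": the shift along the tool's x, y, z in m, a list of three; "gripper": the opening, from -1 (shut) to 1 (fully open), so that 0 is half open. In form: {"dr": [[rx, ry, rz], ...], "slide": [[dx, dy, dz], ...], "gripper": [gripper, ...]}. A call has exactly 10 rows; each row shifts and turns the commanded pose from where the row before left it, along the tool's axes as they then stand; what a row does not reach is not made up. A row lasts 1/10 s, in which the tool goes at most 50 mm and 8.59 degrees, less where a joint would pass 70% of its speed; a pose out of reach is approached as far as the arm can. A call is refused whole if a number of a shift passes 0.05 or a number of a turn 0.15, either way. A call with a gripper value outside its range is refused whole. The fingers move at their own pace and stop on an object; "force" is the grip in N (left out, the last holds). Time passes only in rows, so rows that do not move let the fingers close, or fill a call up. It gives the time, the measured TCP pose, the force and the opening at its end, in the units of the state.
- observe(): the state, without advancing time (a new reading comes with each control period).
- viewer.get_image(name): name is "scene" or "top" or "wrist"; returns a dict with "pixels" (480x640x3 uint8, blue, green, red), "camera_matrix" (3x3 intrinsics, pixels), "R" (3x3) and "t" (3): a world point X has camera coordinates R X + t. Camera axes: x right, y down, z forward; pixel columns grow to the right and rows downward; lengths in m; the calibration is good to about 2 mm. A picture is of the moment at which its call begins. There is no depth.
- env.close_job(): hands the job in, once; it reports no verdict.
The state is a dict: "time_s": time; "q": joint angles; "qvel": joint speeds; "joint_efforts": joint torques, N m; "position": TCP position; "tool_rot": TCP orientation; "ft_force": force on the tool from outside, world axes, zero at the start; "wrist_torque": the same for the moment, N m; "grip_width": finger opening in m.
Only numpy, scipy, OpenCV 4.12 (cv2) and the standard library are available. Lean on these libraries where they do the work, as an engineer would, in place of code of your own. Each camera call takes 0.05 s, during which the arm holds its last target.

## Working session

There is one attempt and no reset: what is moved stays moved. The work goes in short steps, Python scripts to look and compute and a tool call to move; the robot and the scene stay as the last step left them, time stands still between calls to the robot, and variables do not carry over. Pictures are saved under pics/ and viewed, and the job is handed in when it is done.

Besides the shell and the picture viewer there is one more tool, called as name(argument=value, ...), one argument or row to a line, values as JSON. jog_arm: Moves the arm, as the interface text tells. Its arguments: {"type":"object","properties":{"dr":{"type":"array","items":{"type":"array","items":{"type":"number"}}},"slide":{"type":"array","items":{"type":"array","items":{"type":"number"}}},"gripper":{"type":"array","items":{"type":"number"}},"force":{"type":"number"}},"required":["dr","slide","gripper"]}

```bash
mkdir -p pics; ls; python3 - <<'E'
from rig import observe, viewer, env
import cv2
s=observe(); print({k:s[k] for k in ('time_s','position','ft_force','grip_width')}); print(s['tool_rot'], env.tcp_to_tips)
for n in ('scene','top','wrist'):
    d=viewer.get_image(n); cv2.imwrite(f'pics/{n}0.png',d['pixels']); print(n,d['camera_matrix'],d['R'],d['t'])
E
```

```text
pics
{'time_s': 0.0, 'position': array([ 0.210998  , -0.50762366,  0.24169034]), 'ft_force': array([1.23099405, 0.13799664, 0.429516  ]), 'grip_width': 0.08519107147549454}
[[ 3.83714529e-01 -9.23451735e-01 -2.32342449e-04]
 [-9.23450637e-01 -3.83714442e-01  1.46540137e-03]
 [-1.44238059e-03 -3.47739013e-04 -9.99998899e-01]] 0.011
scene [[500.27760759   0.         319.92110609]
 [  0.         500.27760759 237.1592396 ]
 [  0.           0.           1.        ]] [[-0.47581285 -0.87935622  0.01829664]
 [-0.60032436  0.30948691 -0.73744729]
 [ 0.6428163  -0.36187081 -0.67515681]] [0.46039492 0.28716643 1.0296018 ]
top [[454.52126641   0.         319.98382917]
 [  0.         454.52126641 246.64271891]
 [  0.           0.           1.        ]] [[ 0.00330213 -0.99999134 -0.00253262]
 [-0.98786193 -0.00286874 -0.15530798]
 [ 0.15529937  0.00301472 -0.98786285]] [0.22070272 0.52576879 1.00097869]
wrist [[405.54781641   0.         317.29272055]
 [  0.         405.54781641 238.16298844]
 [  0.           0.           1.        ]] [[ 0.38408594 -0.9232967  -0.00109162]
 [-0.88874628 -0.37003306  0.2705653 ]
 [-0.25021598 -0.10295016 -0.96270101]] [-0.54985928 -0.03590958  0.37892141]
```

View pics/scene0.png

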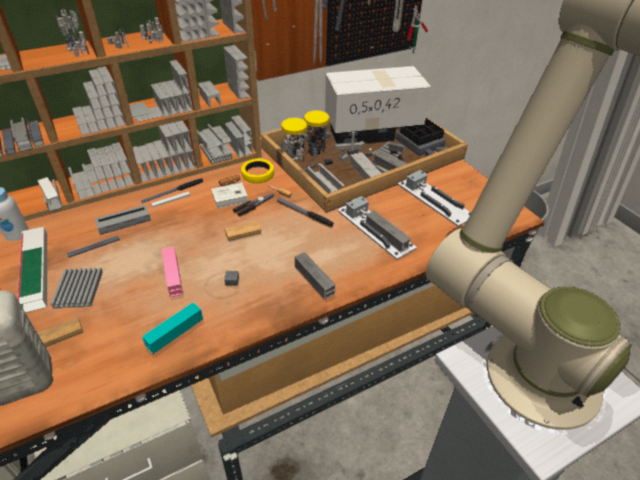

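View pics/top0.png

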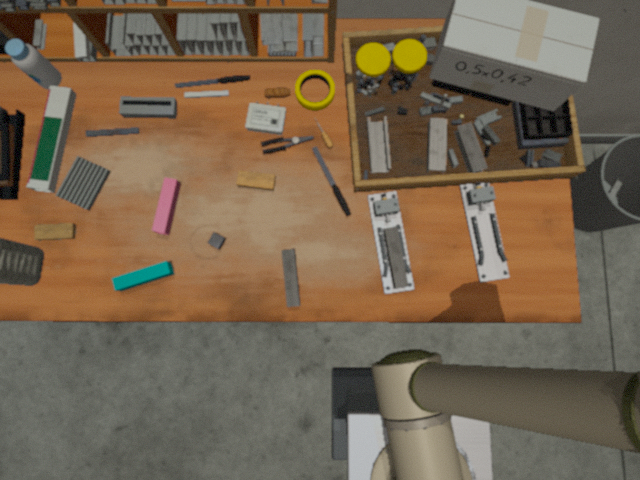

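```bash
cat > h.py <<'E'
import numpy as np, cv2
from rig import observe, viewer, env
def ray(d,u,v,z):
    K,R,t=d['camera_matrix'],d['R'],d['t']
    r=R.T@np.linalg.solve(K,[u,v,1.]); c=-R.T@t
    return c+r*(z-c[2])/r[2]
def proj(d,X):
    p=d['camera_matrix']@(d['R']@np.asarray(X)+d['t']); return p[:2]/p[2]
E
python3 - <<'E'
from h import *
t=viewer.get_image('top'); s=viewer.get_image('scene')
a=cv2.resize(t['pixels'][180:320,260:400],(560,560),interpolation=cv2.INTER_CUBIC)
b=cv2.resize(t['pixels'][170:300,360:520],(640,520),interpolation=cv2.INTER_CUBIC)
cv2.imwrite('pics/a.png',a);cv2.imwrite('pics/b.png',b)
c=cv2.resize(s['pixels'][165:305,280:480],(800,560),interpolation=cv2.INTER_CUBIC)
cv2.imwrite('pics/c.png',c)
for p in [(290,278),(395,258),(148,107),(390,240),(485,230)]: print(p,ray(t,*p,.03))
E
```

```text
(290, 278) [0.45384813 0.29091284 0.03      ]
(395, 258) [0.50082932 0.04910499 0.03      ]
(148, 107) [0.87037947 0.64292695 0.03      ]
(390, 240) [0.54295946 0.05977395 0.03      ]
(485, 230) [ 0.56723355 -0.16195695  0.03      ]
```

View pics/a.png

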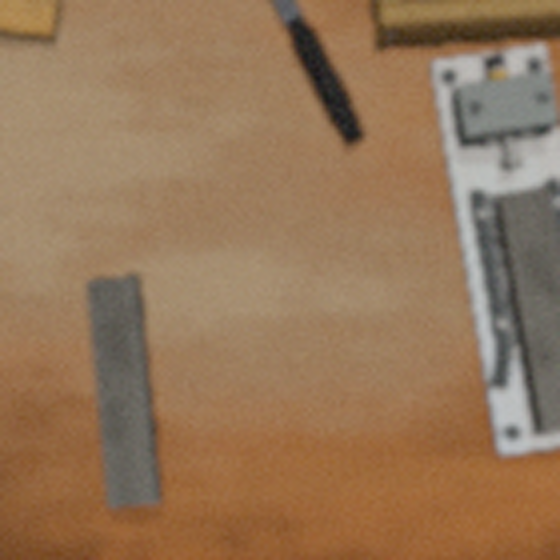

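View pics/b.png

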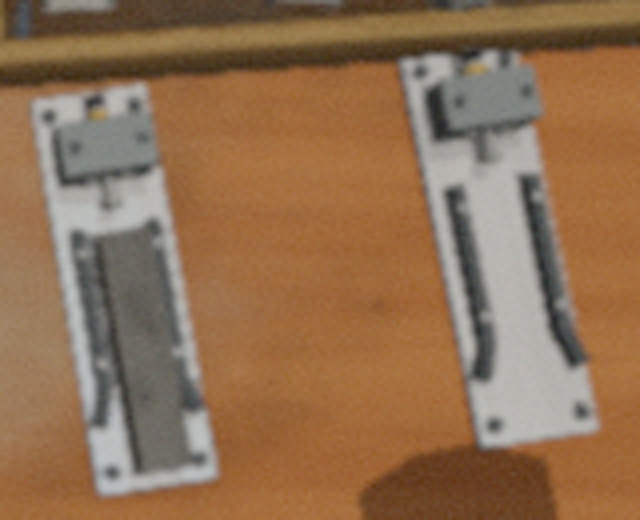

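View pics/c.png

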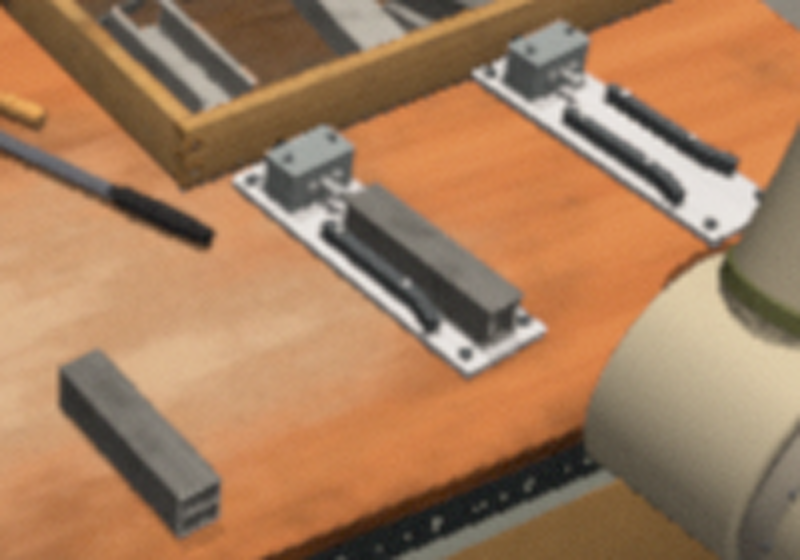

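```bash
python3 - <<'E'
from h import *
t=viewer.get_image('top'); im=t['pixels']; hsv=cv2.cvtColor(im,cv2.COLOR_BGR2HSV)
# workpiece
m=np.zeros(im.shape[:2],np.uint8); m[240:315,275:308]=(hsv[240:315,275:308,1]<90)*255
c=max(cv2.findContours(m,cv2.RETR_EXTERNAL,cv2.CHAIN_APPROX_NONE)[0],key=cv2.contourArea)
P=np.array([ray(t,*p,.036)[:2] for p in c[:,0]],np.float32)
r=cv2.minAreaRect(P); print('wp',r); print(cv2.boxPoints(r))
# nest
m=np.zeros(im.shape[:2],np.uint8); sl=np.s_[180:285,455:515]; m[sl]=((hsv[sl][...,1]<90))*255
m=cv2.morphologyEx(m,cv2.MORPH_CLOSE,np.ones((3,3)))
c=max(cv2.findContours(m,cv2.RETR_EXTERNAL,cv2.CHAIN_APPROX_NONE)[0],key=cv2.contourArea)
P=np.array([ray(t,*p,.008)[:2] for p in c[:,0]],np.float32)
r=cv2.minAreaRect(P); print('nest',r); print(cv2.boxPoints(r))
for p in [(480,447),(598,430),(402,60),(520,52)]: print(ray(t,360+p[0]/4,170+p[1]/4,.008))
E
```

```text
wp ((0.46326595544815063, 0.2828494608402252), (0.1464812159538269, 0.062100350856781006), 0.4434165358543396)
[[0.38978726 0.3133319 ]
 [0.39026785 0.2512334 ]
 [0.53674465 0.25236702]
 [0.53626406 0.31446552]]
nest ((0.571818470954895, -0.1706923246383667), (0.24148622155189514, 0.08036398887634277), 8.799980163574219)
[[ 0.44634944 -0.14945528]
 [ 0.45864397 -0.22887325]
 [ 0.6972875  -0.19192937]
 [ 0.68499297 -0.1125114 ]]
[ 0.44835585 -0.15180714  0.008     ]
[ 0.45851815 -0.22128842  0.008     ]
[ 0.68214267 -0.11671906  0.008     ]
[ 0.68732768 -0.18822996  0.008     ]
```

```bash
python3 - <<'E'
from h import *
t=viewer.get_image('top')
C=[(90,280),(135,277),(158,503),(110,505)]
P=np.array([ray(t,260+p[0]/4,180+p[1]/4,.036) for p in C]); print(P,P.mean(0))
for i in range(4):
    d=P[(i+1)%4]-P[i]; print(np.linalg.norm(d),np.degrees(np.arctan2(d[1],d[0])))
s=observe();R=s['tool_rot'];p=s['position']
print(R.T@(P.mean(0)+[0,0,0.2]-p))
E
```

```text
[[0.51784606 0.30864987 0.036     ]
 [0.51966854 0.28275863 0.036     ]
 [0.39061038 0.26818219 0.036     ]
 [0.38940223 0.29528209 0.036     ]] [0.4543818 0.2887182 0.036    ]
0.025955307306351715 -85.97360436500584
0.1298787157540868 -173.55605295706522
0.027126816332818604 92.55263287103219
0.12913758179251109 5.941662907245816
[-0.64221027 -0.53038866  0.00639289]
```

```bash
python3 - <<'E'
from h import *
w=viewer.get_image('wrist'); s=observe()
c=-w['R'].T@w['t']; print('cam in tool',s['tool_rot'].T@(c-s['position']), 'axis in tool', s['tool_rot'].T@w['R'][2], 'hit z0',ray(w,317,238,0.0)-s['position'])
E
```

```text
cam in tool [ 0.00031197 -0.06816728 -0.13205263] axis in tool [1.24190607e-04 2.70787499e-01 9.62639141e-01] hit z0 [-0.03410797 -0.01421731 -0.24224142]
```

jog_arm(
  dr=[
    [0,0,0.125],
    [0,0,0.125],
    [0,0,0],
    [0,0,0],
    [0,0,0],
    [0,0,0],
    [0,0,0],
    [0,0,0],
    [0,0,0],
    [0,0,0],
  ],
  slide=[
    [0,0,0],
    [0,0,0],
    [-0.028,-0.039,0],
    [-0.028,-0.039,0],
    [-0.028,-0.039,0],
    [-0.028,-0.039,0],
    [-0.028,-0.039,0],
    [-0.028,-0.039,0],
    [-0.028,-0.039,0],
    [-0.028,-0.039,0],
  ],
  gripper=[1,1,1,1,1,1,1,1,1,1],
)

```text
time_s: 1.4
position: [0.4889, -0.2399, 0.2425]
tool_rot: [[0.143, -0.99, 0.0], [-0.99, -0.143, -0.0], [0.0, -0.0, -1.0]]
ft_force: [1.0, -1.3, -0.0]
grip_width: 0.0851
```

jog_arm(
  dr=[
    [0,0,0],
    [0,0,0],
    [0,0,0],
    [0,0,0],
    [0,0,0],
    [0,0,0],
    [0,0,0],
    [0,0,0],
    [0,0,0],
    [0,0,0],
  ],
  slide=[
    [-0.022,-0.028,0],
    [-0.022,-0.028,0],
    [-0.021,-0.027,0],
    [0,0,0],
    [0,0,0],
    [0,0,0],
    [0,0,0],
    [0,0,0],
    [0,0,0],
    [0,0,0],
  ],
  gripper=[1,1,1,1,1,1,1,1,1,1],
)

```text
time_s: 2.4
position: [0.5604, -0.1656, 0.2424]
tool_rot: [[0.143, -0.99, 0.0], [-0.99, -0.143, -0.0], [0.0, -0.0, -1.0]]
ft_force: [0.0, 0.6, -0.4]
grip_width: 0.0854
```

```bash
python3 - <<'E'
from h import *
w=viewer.get_image('wrist'); cv2.imwrite('pics/w1.png',w['pixels']); s=observe(); print(s['time_s'],s['position'],s['ft_force'],s['q'])
np.savez('w1.npz',**w)
E
```

```text
2.45 [ 0.56042148 -0.16544808  0.24235467] [-0.02612402  0.21049282 -0.51888733] [-2.80473271e+01  2.52954980e+01  6.86420688e+01 -1.67419497e-03
  8.60614156e+01  5.37321143e+01]
```

View pics/w1.png

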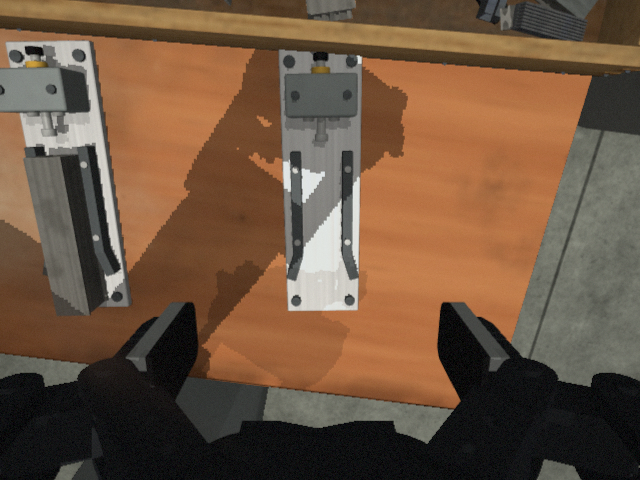

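```bash
python3 - <<'E'
from h import *
w=dict(np.load('w1.npz')); im=w['pixels']
cv2.imwrite('pics/w1c.png',cv2.resize(im[135:325,270:375],None,fx=4,fy=3,interpolation=cv2.INTER_CUBIC))
cv2.imwrite('pics/w1d.png',cv2.resize(im[40:160,265:380],None,fx=5,fy=4,interpolation=cv2.INTER_CUBIC))
E
```

```text
(no output)
```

View pics/w1c.png

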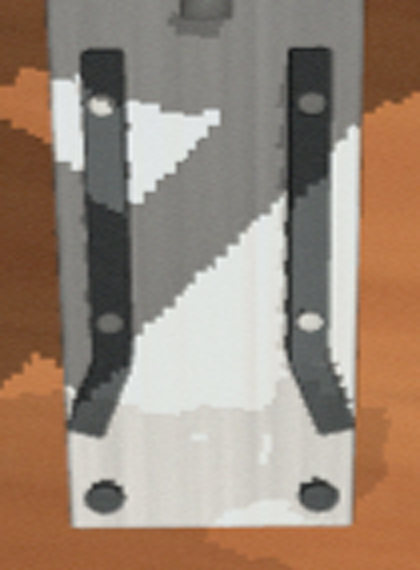

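View pics/w1d.png

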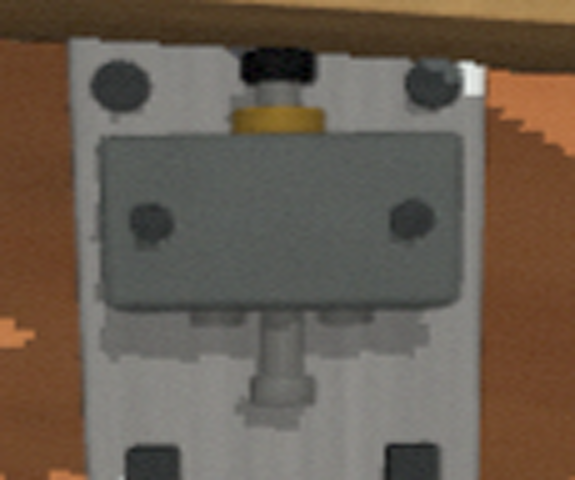

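```bash
python3 - <<'E'
from h import *
w=dict(np.load('w1.npz'))
def c(u,v,z): return ray(w,270+u/4,135+v/3,z)
def d(u,v,z): return ray(w,265+u/5,40+v/4,z)
pts={'nearL(-120,35)':c(74,526,.008),'nearR(-120,-35)':c(354,526,.008),'farL(120,35)':d(70,38,.008),'farR(120,-35)':d(484,62,.008),
'railL far(35,18)':c(124,50,.022),'railL near(-60,18)':c(132,355,.022),'railR far(35,-18)':c(288,50,.022),'railR near(-60,-18)':c(289,350,.022),
'blkNL(63,28)':d(107,306,.044),'blkNR(63,-28)':d(458,306,.044),'blkFL(95,28)':d(102,137,.044),'blkFR(95,-28)':d(460,135,.044),'head(44,0)':d(282,405,.026)}
A=[];B=[]
import re
for k,p in pts.items():
    n=[float(x) for x in re.search(r'\((.*)\)',k)[1].split(',')]
    A.append(np.array(n)/1000);B.append(p[:2])
A=np.array(A);B=np.array(B)
ks=list(pts); use=[i for i,k in enumerate(ks) if k[:3]!='far']
a=A[use]-A[use].mean(0);b=B[use]-B[use].mean(0)
th=np.arctan2((a[:,0]*b[:,1]-a[:,1]*b[:,0]).sum(),(a*b).sum())
Rm=np.array([[np.cos(th),-np.sin(th)],[np.sin(th),np.cos(th)]]); o=B[use].mean(0)-Rm@A[use].mean(0)
print(np.degrees(th),o)
for k,x,y in zip(ks,A,B): print(k,y,((Rm.T@(y-o))-x)*1000)
E
```

```text
9.036828961676767 [ 0.57247651 -0.16855555]
nearL(-120,35) [ 0.44861713 -0.15351021] [ 0.04117847 -0.68690243]
nearR(-120,-35) [ 0.45851213 -0.22197579] [-0.94048466  0.14314242]
farL(120,35) [ 0.68247411 -0.11629269] [-3.15884631 -0.66309992]
farR(120,-35) [ 0.68779925 -0.18511472] [-8.70962748  0.53270039]
railL far(35,18) [ 0.60366599 -0.14578964] [-0.62183168 -0.41558218]
railL near(-60,18) [ 0.51380725 -0.15964025] [3.45928375 0.01977701]
railR far(35,-18) [ 0.60866779 -0.18035472] [-1.11122399  0.66274504]
railR near(-60,-18) [ 0.52050741 -0.1948334 ] [4.54851638 0.21107131]
blkNL(63,28) [ 0.63022104 -0.13159114] [-0.16624833 -0.56430379]
blkNR(63,-28) [ 0.63807192 -0.18583161] [-0.93232587  0.63535076]
blkFL(95,28) [ 0.66065189 -0.12705973] [-1.40137205 -0.8688899 ]
blkFR(95,-28) [ 0.66880025 -0.18086618] [-1.80549245  0.71266995]
head(44,0) [ 0.61484994 -0.16166352] [-1.06999957  0.15092182]
```

jog_arm(
  dr=[
    [0,0,0],
    [0,0,0],
    [0,0,0],
    [0,0,0],
    [0,0,0],
    [0,0,0],
    [0,0,0],
    [0,0,0],
    [0,0,0],
    [0,0,0],
  ],
  slide=[
    [-0.047,0.0074,0],
    [-0.047,0.0074,0],
    [-0.047,0.0074,0],
    [-0.047,0.0074,0],
    [-0.047,0.0074,0],
    [-0.047,0.0074,0],
    [-0.047,0.0074,0],
    [-0.047,0.0074,0],
    [-0.047,0.0074,0],
    [-0.047,0.0074,0],
  ],
  gripper=[1,1,1,1,1,1,1,1,1,1],
)

```text
time_s: 3.45
position: [0.4191, 0.291, 0.2426]
tool_rot: [[0.143, -0.99, 0.001], [-0.99, -0.143, 0.0], [-0.0, -0.001, -1.0]]
ft_force: [1.4, 0.2, -0.2]
grip_width: 0.0853
```

jog_arm(
  dr=[
    [0,0,0.035],
    [0,0,0],
    [0,0,0],
    [0,0,0],
    [0,0,0],
    [0,0,0],
    [0,0,0],
    [0,0,0],
    [0,0,0],
    [0,0,0],
  ],
  slide=[
    [0,0,0.02],
    [0,0,0.03],
    [0,0,0.02],
    [0,0,0],
    [0,0,0],
    [0,0,0],
    [0,0,0],
    [0,0,0],
    [0,0,0],
    [0,0,0],
  ],
  gripper=[1,1,1,1,1,1,1,1,1,1],
)

```text
time_s: 4.45
position: [0.42, 0.2893, 0.1725]
tool_rot: [[0.109, -0.994, 0.0], [-0.994, -0.109, 0.0], [-0.0, -0.0, -1.0]]
ft_force: [0.2, 0.4, 0.2]
grip_width: 0.0851
```

```bash
python3 - <<'E'
from h import *
w=viewer.get_image('wrist'); cv2.imwrite('pics/w2.png',w['pixels']); s=observe(); print(s['time_s'],s['position'],s['ft_force'],s['tool_rot'])
np.savez('w2.npz',**w)
E
```

```text
4.5 [0.4199702  0.28927547 0.1724473 ] [-0.55618876 -0.02803128 -0.50673499] [[ 1.08579828e-01 -9.94087720e-01  1.60386390e-04]
 [-9.94087732e-01 -1.08579820e-01  6.12895392e-05]
 [-4.35124529e-05 -1.66092950e-04 -9.99999985e-01]]
```

View pics/w2.png

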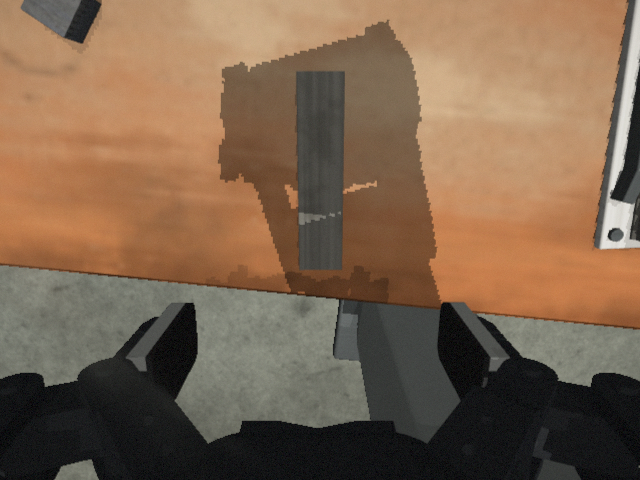

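```bash
python3 - <<'E'
from h import *
w=dict(np.load('w2.npz'));s=observe()
P=np.array([ray(w,u,v,.036) for u,v in [(296,71),(345,71),(342.5,270),(299,270)]]); m=P.mean(0);print(P,m)
for i in range(4):
    d=P[(i+1)%4]-P[i]; print(np.linalg.norm(d),np.degrees(np.arctan2(d[1],d[0])))
print('tool-frame offset',s['tool_rot'].T@(m-s['position']))
cv2.imwrite('pics/w2c.png',cv2.resize(w['pixels'][55:285,270:370],None,fx=4,fy=2.5,interpolation=cv2.INTER_CUBIC))
E
```

```text
[[0.51785474 0.31271826 0.036     ]
 [0.52114835 0.28268219 0.036     ]
 [0.39165383 0.26783395 0.036     ]
 [0.38832243 0.29825778 0.036     ]] [0.45474484 0.29037304 0.036     ]
0.03021611563838107 -83.74221657047539
0.1303430117593952 -173.4588588464337
0.030605682143430103 96.24897552148724
0.13033696240367065 6.369900988499061
tool-frame offset [ 0.00269067 -0.03466555  0.13645294]
```

View pics/w2c.png

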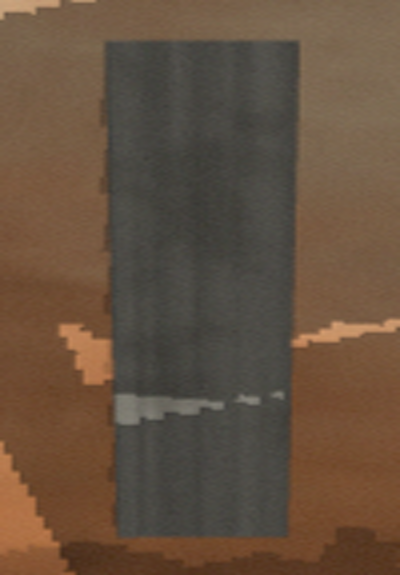

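jog_arm(
  dr=[
    [0,0,-0.003],
    [0,0,0],
    [0,0,0],
    [0,0,0],
    [0,0,0],
    [0,0,0],
    [0,0,0],
    [0,0,0],
    [0,0,0],
    [0,0,0],
  ],
  slide=[
    [0.0027,-0.0347,0],
    [0,0,0.03],
    [0,0,0.03],
    [0,0,0.03],
    [0,0,0.03],
    [0,0,0.015],
    [0,0,0.01],
    [0,0,0],
    [0,0,0],
    [0,0,0],
  ],
  gripper=[1,1,1,1,1,1,1,1,1,1],
)

```text
time_s: 5.5
position: [0.4552, 0.2906, 0.0283]
tool_rot: [[0.112, -0.994, 0.002], [-0.994, -0.112, 0.001], [-0.0, -0.002, -1.0]]
ft_force: [-1.0, 0.0, 0.3]
grip_width: 0.0855
```

```bash
python3 - <<'E'
from h import *
w=viewer.get_image('wrist'); cv2.imwrite('pics/w3.png',w['pixels']); s=observe(); print(s['time_s'],s['position'],s['ft_force'])
E
```

```text
5.55 [0.45519073 0.29055023 0.02823708] [-0.0240868  -0.43541755  0.53337533]
```

View pics/w3.png

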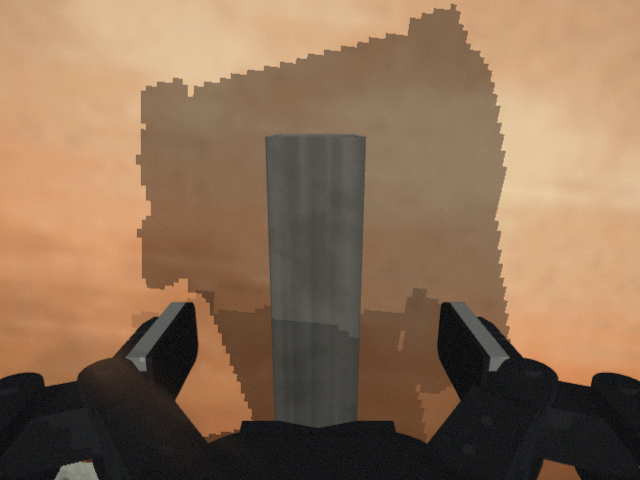

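jog_arm(
  dr=[
    [0,0,0],
    [0,0,0],
    [0,0,0],
    [0,0,0],
    [0,0,0],
    [0,0,0],
    [0,0,0],
    [0,0,0],
    [0,0,0],
    [0,0,0],
  ],
  slide=[
    [0,0,0],
    [0,0,0],
    [0,0,0],
    [0,0,0],
    [0,0,0],
    [0,0,0],
    [0,0,0],
    [0,0,0],
    [0,0,0],
    [0,0,0],
  ],
  gripper=[0.5,0,-0.2,-0.4,-0.6,-1,-1,-1,-1,-1],
  force=100,
)

```text
time_s: 6.55
position: [0.4548, 0.2904, 0.0278]
tool_rot: [[0.112, -0.994, 0.001], [-0.994, -0.112, 0.0], [-0.0, -0.001, -1.0]]
ft_force: [-1.7, -0.8, 5.4]
grip_width: 0.0277
```

```bash
python3 - <<'E'
from h import *
w=viewer.get_image('wrist'); cv2.imwrite('pics/w4.png',w['pixels']); s=observe(); print(s['time_s'],s['position'],s['ft_force'],s['grip_width'])
E
```

```text
6.6 [0.45486    0.29041454 0.02784331] [-0.94764377 -0.18717542  5.53013191] 0.027608142472667685
```

View pics/w4.png

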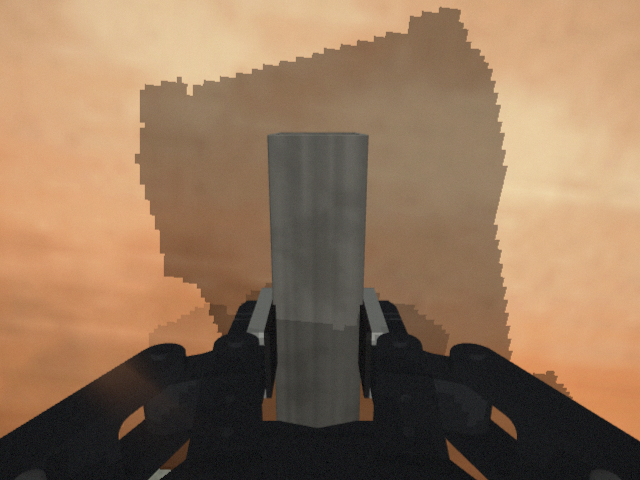

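jog_arm(
  dr=[
    [0,0,0],
    [0,0,0],
    [0,0,0],
    [0,0,-0.015],
    [0,0,-0.03],
    [0,0,0],
    [0,0,0],
    [0,0,0],
    [0,0,0],
    [0,0,0],
  ],
  slide=[
    [0,0,-0.01],
    [0,0,-0.02],
    [0,0,-0.03],
    [0,0,-0.03],
    [0,0,-0.02],
    [0.015,0,0],
    [0.03,-0.002,0],
    [0.04,-0.002,0],
    [0.04,-0.002,0],
    [0.04,-0.002,0],
  ],
  gripper=[-1,-1,-1,-1,-1,-1,-1,-1,-1,-1],
)

```text
time_s: 7.6
position: [0.4879, 0.1264, 0.1365]
tool_rot: [[0.156, -0.988, -0.002], [-0.988, -0.156, -0.0], [-0.0, 0.002, -1.0]]
ft_force: [1.1, 0.1, -0.7]
grip_width: 0.0277
```

jog_arm(
  dr=[
    [0,0,0],
    [0,0,0],
    [0,0,0],
    [0,0,0],
    [0,0,0],
    [0,0,0],
    [0,0,0],
    [0,0,0],
    [0,0,0],
    [0,0,0],
  ],
  slide=[
    [0.04,-0.002,0],
    [0.04,-0.002,0],
    [0.04,-0.002,0],
    [0.04,-0.002,0],
    [0.04,0,0],
    [0.04,0,0],
    [0.035,0,0],
    [0.02,0,0],
    [0.01,0,0],
    [0,0,0],
  ],
  gripper=[-1,-1,-1,-1,-1,-1,-1,-1,-1,-1],
)

```text
time_s: 8.6
position: [0.5436, -0.1718, 0.1368]
tool_rot: [[0.155, -0.988, -0.001], [-0.988, -0.155, 0.001], [-0.001, 0.001, -1.0]]
ft_force: [-0.4, 0.5, -1.8]
grip_width: 0.0281
```

jog_arm(
  dr=[
    [0,0,0],
    [0,0,0],
    [0,0,0],
    [0,0,0],
    [0,0,0],
    [0,0,0],
    [0,0,0],
    [0,0,0],
    [0,0,0],
    [0,0,0],
  ],
  slide=[
    [0,0,0],
    [0,0,0],
    [0,0,0],
    [0,0,0],
    [0,0,0],
    [0,0,0],
    [0,0,0],
    [0,0,0],
    [0,0,0],
    [0,0,0],
  ],
  gripper=[-1,-1,-1,-1,-1,-1,-1,-1,-1,-1],
)

```text
time_s: 9.6
position: [0.5439, -0.1714, 0.1373]
tool_rot: [[0.156, -0.988, -0.0], [-0.988, -0.156, 0.0], [-0.0, 0.0, -1.0]]
ft_force: [-0.1, 1.0, -1.9]
grip_width: 0.0275
```

```bash
python3 - <<'E'
from h import *
w=viewer.get_image('wrist'); cv2.imwrite('pics/w5.png',w['pixels']); s=observe(); print(s['time_s'],s['position'],s['ft_force'],s['grip_width'],s['tool_rot'])
np.savez('w5.npz',**w)
s=viewer.get_image('scene');cv2.imwrite('pics/s5.png',cv2.resize(s['pixels'][120:300,300:500],None,fx=3,fy=3))
E
```

```text
9.65 [ 0.54393867 -0.17137402  0.13730922] [ 0.48617938 -0.23938836 -1.25795436] 0.027859861663211857 [[ 1.56135786e-01 -9.87735600e-01 -6.02965356e-07]
 [-9.87735600e-01 -1.56135786e-01 -6.48315588e-06]
 [ 6.30949939e-06  1.60782298e-06 -1.00000000e+00]]
```

View pics/w5.png

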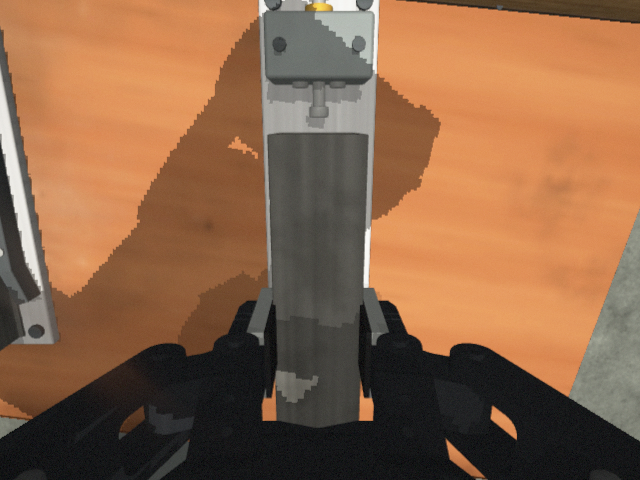

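View pics/s5.png

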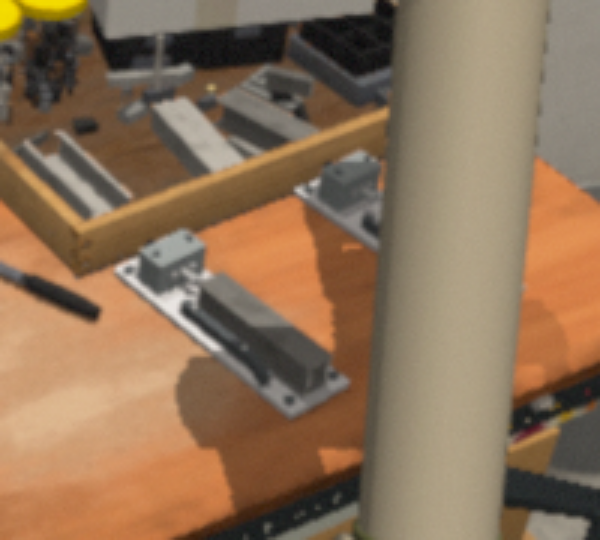

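```bash
python3 - <<'E'
from h import *
w=dict(np.load('w5.npz')); s=observe(); T=s['tool_rot']; p=s['position']
im=w['pixels']; cv2.imwrite('pics/w5c.png',cv2.resize(im[0:150,255:385],None,fx=5,fy=4,interpolation=cv2.INTER_CUBIC))
def q(n,u,v,z): print(n,ray(w,u,v,z)[:2].round(4),((T.T@(ray(w,u,v,z)-p))*1000).round(1))
q('barL',268,133.5,.1455);q('barR',368,133.5,.1455)
q('barL low',274,310,.1455);q('barR low',362,310,.1455)
q('head',319.5,117,.026);q('blkNL',266,80,.044);q('blkNR',373,79,.044);q('blkFL',266,12,.044);q('blkFR',374,12,.044)
E
```

```text
barL [ 0.6065 -0.1472] [-14.2 -65.6  -8.2]
barR [ 0.6111 -0.1764] [ 15.4 -65.6  -8.2]
barL low [ 0.5501 -0.1562] [-14.   -8.5  -8.2]
barR low [ 0.5547 -0.1853] [15.4 -8.5 -8.2]
head [ 0.6155 -0.1618] [  1.7 -72.2 111.3]
blkNL [ 0.629  -0.1314] [-26.3 -90.3  93.3]
blkNR [ 0.6382 -0.1863] [ 29.4 -90.8  93.3]
blkFL [ 0.6606 -0.1275] [ -25.2 -122.1   93.3]
blkFR [ 0.669  -0.1807] [  28.7 -122.1   93.3]
```

View pics/w5c.png

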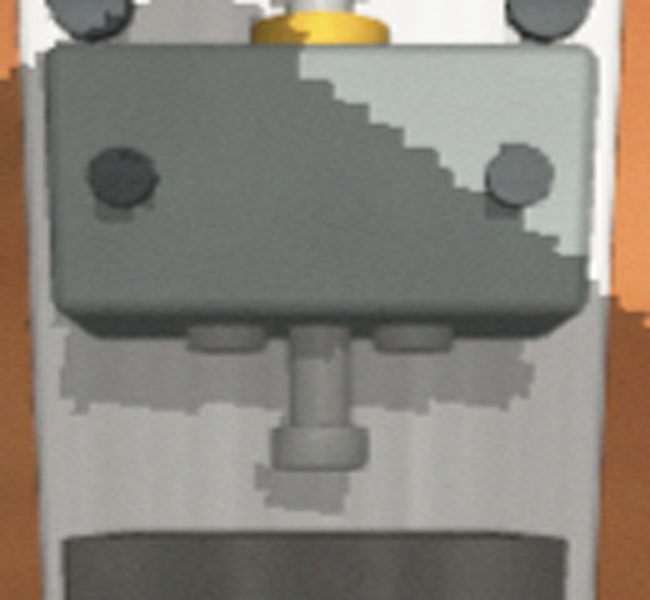

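jog_arm(
  dr=[
    [0,0,0],
    [0,0,0],
    [0,0,0],
    [0,0,0],
    [0,0,0],
    [0,0,0],
    [0,0,0],
    [0,0,0],
    [0,0,0],
    [0,0,0],
  ],
  slide=[
    [0.001,0,0.01],
    [0,0,0.02],
    [0,0,0.02],
    [0,0,0.02],
    [0,0,0.01],
    [0,0,0.003],
    [0,0,0],
    [0,0,0],
    [0,0,0],
    [0,0,0],
  ],
  gripper=[-1,-1,-1,-1,-1,-1,-1,-1,-1,-1],
)

```text
time_s: 10.7
position: [0.5443, -0.1725, 0.0549]
tool_rot: [[0.156, -0.988, 0.001], [-0.988, -0.156, -0.001], [0.001, -0.001, -1.0]]
ft_force: [0.3, 1.2, -2.6]
grip_width: 0.0279
```

```bash
python3 - <<'E'
from h import *
w=viewer.get_image('wrist'); cv2.imwrite('pics/w6.png',w['pixels']); s=observe(); print(s['time_s'],s['position'],s['ft_force'],s['grip_width'])
np.savez('w6.npz',**w)
s=viewer.get_image('top');cv2.imwrite('pics/t6.png',cv2.resize(s['pixels'][170:310,420:540],None,fx=4,fy=4))
E
```

```text
10.75 [ 0.54423188 -0.17242321  0.05477491] [ 0.61302173 -0.6489068  -1.62867062] 0.027722081196903867
```

View pics/w6.png

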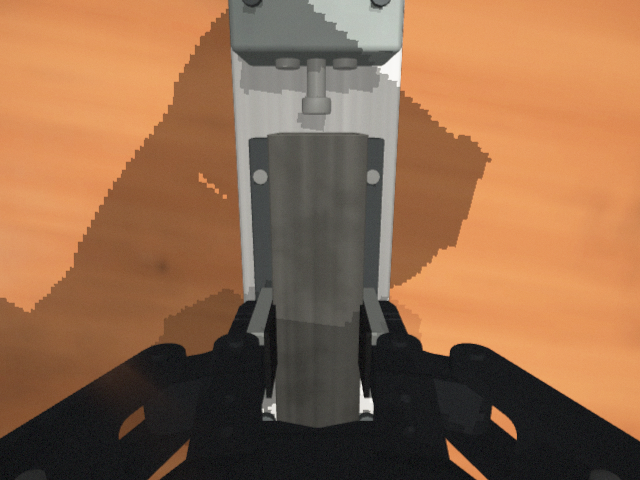

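View pics/t6.png

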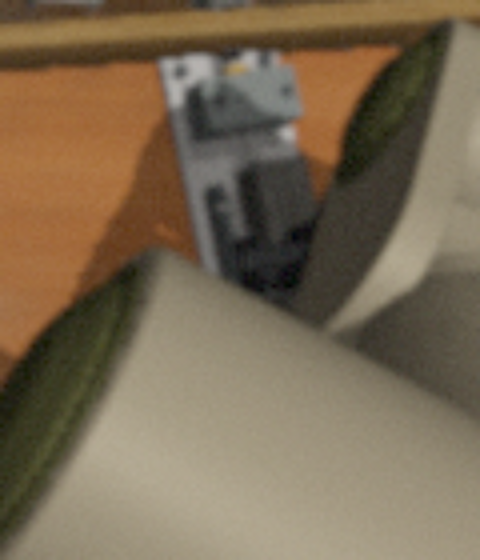

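jog_arm(
  dr=[
    [0,0,0],
    [0,0,0],
    [0,0,0],
    [0,0,0],
    [0,0,0],
    [0,0,0],
    [0,0,0],
    [0,0,0],
    [0,0,0],
    [0,0,0],
  ],
  slide=[
    [0,0,0.003],
    [0,0,0.003],
    [0,0,0.003],
    [0,0,0.003],
    [0,0,0.002],
    [0,0,0.002],
    [0,0,0.001],
    [0,0,0],
    [0,0,0],
    [0,0,0],
  ],
  gripper=[-1,-1,-1,-1,-1,-1,-1,-1,-1,-1],
)

```text
time_s: 11.8
position: [0.5442, -0.1724, 0.0374]
tool_rot: [[0.156, -0.988, 0.0], [-0.988, -0.156, -0.0], [0.0, -0.0, -1.0]]
ft_force: [0.0, -0.7, -1.2]
grip_width: 0.0279
```

jog_arm(
  dr=[
    [0,0,0],
    [0,0,0],
    [0,0,0],
    [0,0,0],
    [0,0,0],
    [0,0,0],
    [0,0,0],
    [0,0,0],
    [0,0,0],
    [0,0,0],
  ],
  slide=[
    [0,0,0.0005],
    [0,0,0.0005],
    [0,0,0.0005],
    [0,0,0],
    [0,0,0],
    [0,0,0],
    [0,0,0],
    [0,0,0],
    [0,0,0],
    [0,0,0],
  ],
  gripper=[-1,-1,-1,-1,-1,-1,-1,-1,-1,-1],
)

```text
time_s: 12.8
position: [0.5441, -0.1724, 0.0359]
tool_rot: [[0.156, -0.988, 0.0], [-0.988, -0.156, -0.0], [0.0, -0.0, -1.0]]
ft_force: [-0.4, -0.2, 1.5]
grip_width: 0.028
```

jog_arm(
  dr=[
    [0,0,0],
    [0,0,0],
    [0,0,0],
    [0,0,0],
    [0,0,0],
    [0,0,0],
    [0,0,0],
    [0,0,0],
    [0,0,0],
    [0,0,0],
  ],
  slide=[
    [0,0,0.0003],
    [0,0,0.0002],
    [0,0,0],
    [0,0,0],
    [0,0,0],
    [0,0,0],
    [0,0,0],
    [0,0,0],
    [0,0,0],
    [0,0,0],
  ],
  gripper=[-1,-1,-1,-1,-1,-1,-1,-1,-1,-1],
)

```text
time_s: 13.8
position: [0.5441, -0.1724, 0.0359]
tool_rot: [[0.156, -0.988, 0.0], [-0.988, -0.156, -0.0], [0.0, -0.0, -1.0]]
ft_force: [-2.1, 0.3, 6.1]
grip_width: 0.028
```

```bash
python3 - <<'E'
from h import *
w=viewer.get_image('wrist'); cv2.imwrite('pics/w7.png',w['pixels']); s=observe(); print(s['time_s'],s['position'],s['ft_force'],s['wrist_torque'],s['grip_width'])
np.savez('w7.npz',**w)
E
```

```text
13.85 [ 0.54408197 -0.17235847  0.03586862] [-2.85164262  1.26352281  6.89855389] [ 0.21093395  0.421272   -0.01720796] 0.028617788915275704
```

View pics/w7.png

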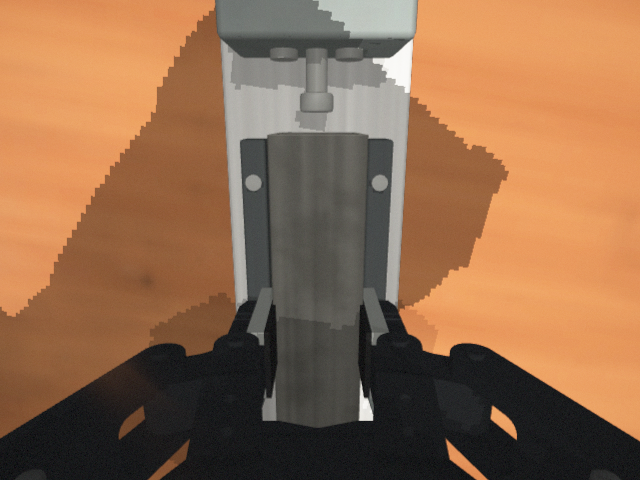

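jog_arm(
  dr=[
    [0,0,0],
    [0,0,0],
    [0,0,0],
    [0,0,0],
    [0,0,0],
    [0,0,0],
    [0,0,0],
    [0,0,0],
    [0,0,0],
    [0,0,0],
  ],
  slide=[
    [0,-0.001,0],
    [0,-0.001,0],
    [0,-0.001,0],
    [0,-0.001,0],
    [0,-0.001,0],
    [0,-0.001,0],
    [0,-0.001,0],
    [0,-0.001,0],
    [0,-0.001,0],
    [0,-0.001,0],
  ],
  gripper=[-1,-1,-1,-1,-1,-1,-1,-1,-1,-1],
  force=110,
)

```text
time_s: 14.85
position: [0.5523, -0.1712, 0.0359]
tool_rot: [[0.156, -0.988, -0.004], [-0.988, -0.156, -0.0], [-0.0, 0.004, -1.0]]
ft_force: [-12.1, -3.8, 11.6]
grip_width: 0.0279
```

jog_arm(
  dr=[
    [0,0,0],
    [0,0,0],
    [0,0,0],
    [0,0,0],
    [0,0,0],
    [0,0,0],
    [0,0,0],
    [0,0,0],
    [0,0,0],
    [0,0,0],
  ],
  slide=[
    [0,-0.001,0],
    [0,-0.001,0],
    [0,-0.001,0],
    [0,-0.001,0],
    [0,-0.001,0],
    [0,-0.001,0],
    [0,-0.001,0],
    [0,-0.001,0],
    [0,-0.001,0],
    [0,0,0],
  ],
  gripper=[-1,-1,-1,-1,-1,-1,-1,-1,-1,-1],
)

```text
time_s: 15.85
position: [0.5606, -0.1699, 0.0359]
tool_rot: [[0.156, -0.988, -0.005], [-0.988, -0.156, -0.0], [-0.0, 0.005, -1.0]]
ft_force: [-14.4, -3.0, 13.0]
grip_width: 0.0275
```

```bash
python3 - <<'E'
from h import *
w=viewer.get_image('wrist'); cv2.imwrite('pics/w8.png',w['pixels']); s=observe(); print(s['time_s'],s['position'],s['tool_rot'].T@s['ft_force'],s['wrist_torque'],s['grip_width'])
E
```

```text
15.9 [ 0.56060495 -0.16988634  0.03588881] [  0.3356775   15.48785079 -12.34876193] [-0.5470071   2.21250427 -0.04235512] 0.027382966090668953
```

View pics/w8.png

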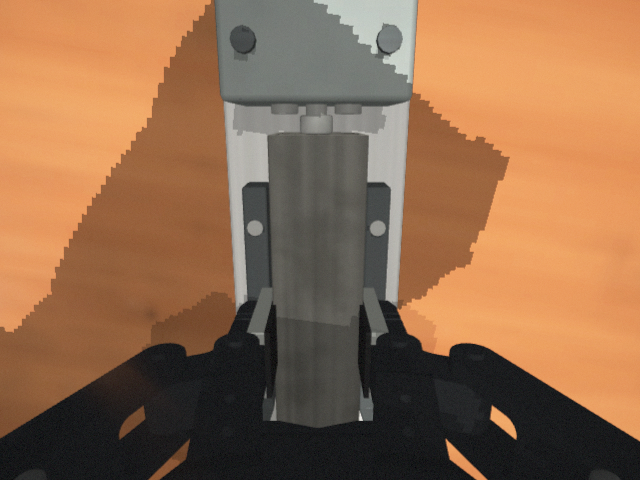

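jog_arm(
  dr=[
    [0,0,0],
    [0,0,0],
    [0,0,0],
    [0,0,0],
    [0,0,0],
    [0,0,0],
    [0,0,0],
    [0,0,0],
    [0,0,0],
    [0,0,0],
  ],
  slide=[
    [0,-0.001,0],
    [0,-0.001,0],
    [0,-0.0005,0],
    [0,-0.0005,0],
    [0,-0.0005,0],
    [0,-0.0005,0],
    [0,-0.0005,0],
    [0,-0.0005,0],
    [0,0,0],
    [0,0,0],
  ],
  gripper=[-1,-1,-1,-1,-1,-1,-1,-1,-1,-1],
)

```text
time_s: 16.9
position: [0.565, -0.1692, 0.0359]
tool_rot: [[0.156, -0.988, -0.006], [-0.988, -0.156, -0.0], [-0.001, 0.006, -1.0]]
ft_force: [-17.4, -2.9, 13.5]
grip_width: 0.028
```

```bash
python3 - <<'E'
from h import *
w=viewer.get_image('wrist'); cv2.imwrite('pics/w9.png',cv2.resize(w['pixels'][60:320,220:420],None,fx=3,fy=2.3)); s=observe(); print(s['time_s'],s['position'],s['tool_rot'].T@s['ft_force'],s['wrist_torque'],s['grip_width'])
E
```

```text
16.95 [ 0.56504103 -0.16915384  0.03587439] [  0.74529995  17.97682018 -14.01140982] [-0.58426331  2.59716608 -0.08809509] 0.027607586496234918
```

View pics/w9.png

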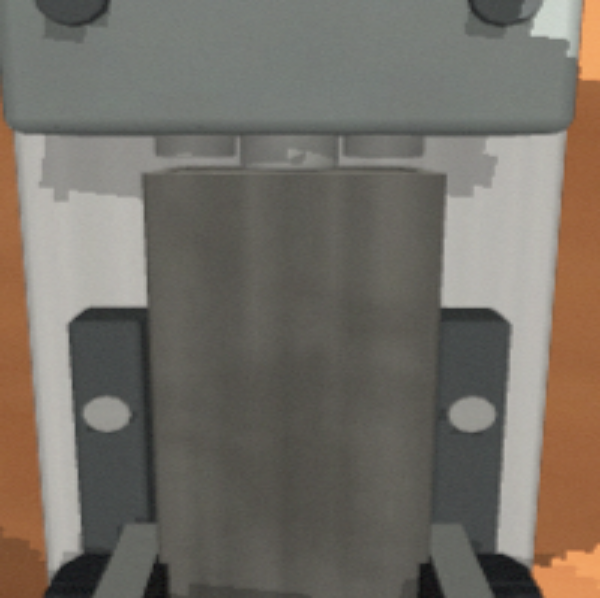

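jog_arm(
  dr=[
    [0,0,0],
    [0,0,0],
    [0,0,0],
    [0,0,0],
    [0,0,0],
    [0,0,0],
    [0,0,0],
    [0,0,0],
    [0,0,0],
    [0,0,0],
  ],
  slide=[
    [0,-0.0004,0],
    [0,-0.0004,0],
    [0,-0.0004,0],
    [0,-0.0004,0],
    [0,-0.0004,0],
    [0,0,0],
    [0,0,0],
    [0,0,0],
    [0,0,0],
    [0,0,0],
  ],
  gripper=[-1,-1,-1,-1,-1,-1,-1,-1,-1,-1],
  force=120,
)

```text
time_s: 17.95
position: [0.5668, -0.1689, 0.0359]
tool_rot: [[0.156, -0.988, -0.007], [-0.988, -0.156, -0.0], [-0.001, 0.007, -1.0]]
ft_force: [-19.2, -3.4, 15.0]
grip_width: 0.0277
```

jog_arm(
  dr=[
    [0,0,0],
    [0,0,0],
    [0,0,0],
    [0,0,0],
    [0,0,0],
    [0,0,0],
    [0,0,0],
    [0,0,0],
    [0,0,0],
    [0,0,0],
  ],
  slide=[
    [0,-0.0003,0],
    [0,-0.0003,0],
    [0,-0.0003,0],
    [0,-0.0003,0],
    [0,0,0],
    [0,0,0],
    [0,0,0],
    [0,0,0],
    [0,0,0],
    [0,0,0],
  ],
  gripper=[-1,-1,-1,-1,-1,-1,-1,-1,-1,-1],
)

```text
time_s: 18.95
position: [0.5668, -0.1689, 0.0359]
tool_rot: [[0.156, -0.988, -0.01], [-0.988, -0.156, -0.0], [-0.001, 0.01, -1.0]]
ft_force: [-25.1, -5.8, 18.2]
grip_width: 0.0271
```

```bash
python3 - <<'E'
from h import *
w=viewer.get_image('wrist'); cv2.imwrite('pics/w10.png',cv2.resize(w['pixels'][60:320,220:420],None,fx=3,fy=2.3)); s=observe(); print(s['time_s'],s['position'],s['tool_rot'].T@s['ft_force'],s['wrist_torque'],s['grip_width'])
E
```

```text
19.0 [ 0.56682837 -0.16888041  0.03590435] [  1.59107932  25.38267799 -18.47168947] [-0.97488882  3.63218993 -0.04872085] 0.02788420706226042
```

View pics/w10.png

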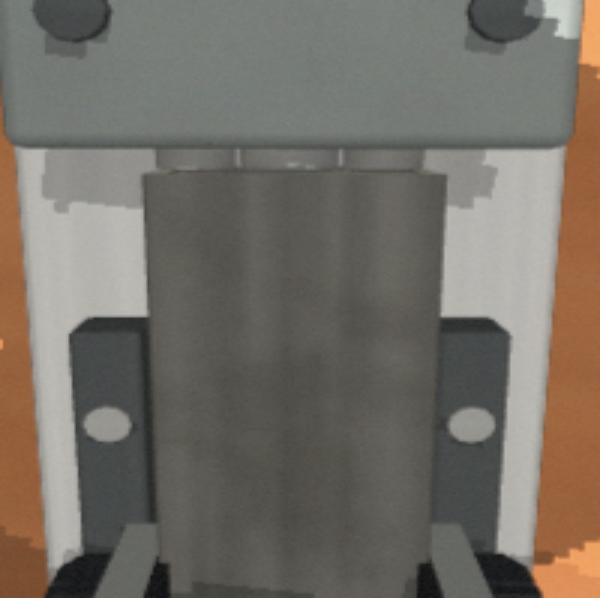

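jog_arm(
  dr=[
    [0.002,0,0],
    [0.002,0,0],
    [0.002,0,0],
    [0.002,0,0],
    [0.002,0,0],
    [0,0,0],
    [0,0,0],
    [0,0,0],
    [0,0,0],
    [0,0,0],
  ],
  slide=[
    [0,-0.0002,0],
    [0,-0.0002,0],
    [0,-0.0002,0],
    [0,-0.0002,0],
    [0,0,0],
    [0,0,0],
    [0,0,0],
    [0,0,0],
    [0,0,0],
    [0,0,0],
  ],
  gripper=[-1,-1,-1,-1,-1,-1,-1,-1,-1,-1],
)

```text
time_s: 20.0
position: [0.5669, -0.1689, 0.0359]
tool_rot: [[0.157, -0.988, -0.002], [-0.988, -0.157, 0.001], [-0.001, 0.001, -1.0]]
ft_force: [-28.5, -5.8, 20.3]
grip_width: 0.0275
```

```bash
python3 - <<'E'
from h import *
w=viewer.get_image('wrist'); cv2.imwrite('pics/w11.png',cv2.resize(w['pixels'][60:320,220:420],None,fx=3,fy=2.3)); s=observe(); print(s['time_s'],s['position'],s['tool_rot'].T@s['ft_force'],s['wrist_torque'],s['grip_width'],s['tool_rot'][:,2])
s=viewer.get_image('scene');cv2.imwrite('pics/s11.png',cv2.resize(s['pixels'][120:300,300:500],None,fx=3,fy=3))
E
```

```text
20.05 [ 0.56683197 -0.16888523  0.03589579] [  2.4283404   29.33469211 -19.90762856] [-1.27873191  4.52427871 -0.12514176] 0.027498861851758503 [-0.00173717  0.00116929 -0.99999781]
```

View pics/w11.png

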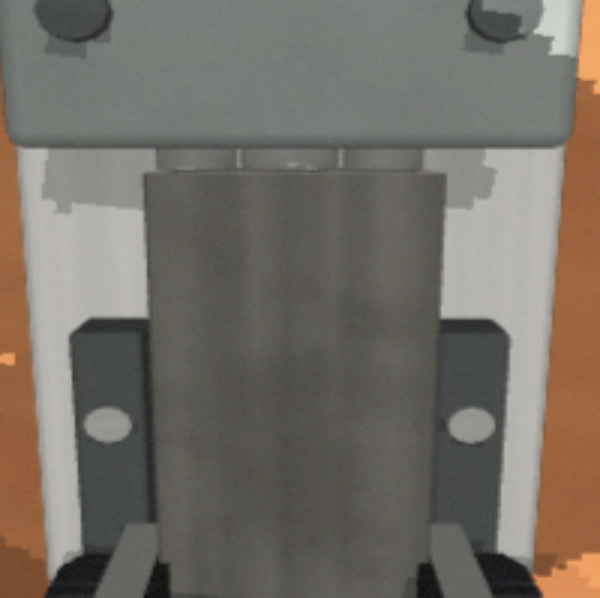

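View pics/s11.png

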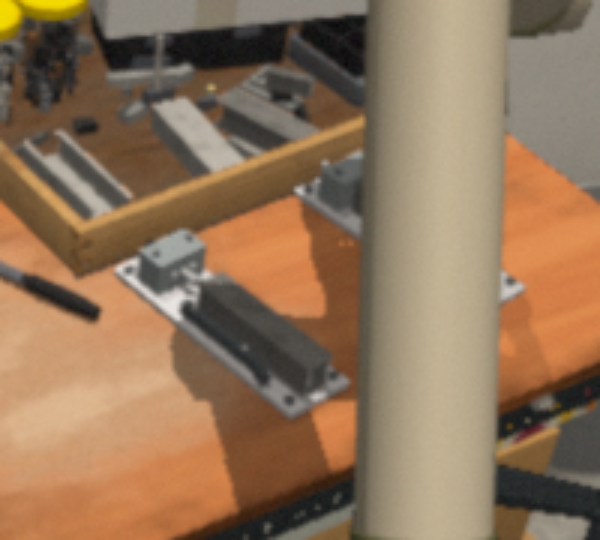

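jog_arm(
  dr=[
    [0.001,0,0],
    [0,0,0],
    [0,0,0],
    [0,0,0],
    [0,0,0],
    [0,0,0],
    [0,0,0],
    [0,0,0],
    [0,0,0],
    [0,0,0],
  ],
  slide=[
    [0,-0.0002,0],
    [0,-0.0002,0],
    [0,-0.0002,0],
    [0,0,0],
    [0,0,0],
    [0,0,0],
    [0,0,0],
    [0,0,0],
    [0,0,0],
    [0,0,0],
  ],
  gripper=[-1,-1,-1,-1,-1,-1,-1,-1,-1,-1],
)

```text
time_s: 21.1
position: [0.5669, -0.1689, 0.0359]
tool_rot: [[0.157, -0.988, -0.002], [-0.988, -0.157, 0.001], [-0.002, 0.002, -1.0]]
ft_force: [-30.9, -7.7, 22.9]
grip_width: 0.0276
```

jog_arm(
  dr=[
    [0,0,0],
    [0,0,0],
    [0,0,0],
    [0,0,0],
    [0,0,0],
    [0,0,0],
    [0,0,0],
    [0,0,0],
    [0,0,0],
    [0,0,0],
  ],
  slide=[
    [0,0,0],
    [0,0,0],
    [0,0,0],
    [0,0,0],
    [0,0,0],
    [0,0,0],
    [0,0,0],
    [0,0,0],
    [0,0,0],
    [0,0,0],
  ],
  gripper=[-1,-1,-1,-1,-1,-1,-1,-1,-1,-1],
)

```text
time_s: 22.1
position: [0.5669, -0.1688, 0.0359]
tool_rot: [[0.157, -0.988, -0.002], [-0.988, -0.157, 0.001], [-0.002, 0.002, -1.0]]
ft_force: [-30.6, -7.9, 22.6]
grip_width: 0.0275
```

```bash
python3 - <<'E'
from h import *
w=viewer.get_image('wrist'); cv2.imwrite('pics/w12.png',cv2.resize(w['pixels'][100:180,260:380],None,fx=6,fy=6)); s=observe(); print(s['time_s'],s['position'],s['tool_rot'].T@s['ft_force'],s['grip_width'],s['tool_rot'][:,2])
E
```

```text
22.15 [ 0.56686611 -0.16885421  0.03589224] [  2.88998478  31.91413996 -22.68971908] 0.02749052989843186 [-0.00214066  0.00136329 -0.99999678]
```

View pics/w12.png

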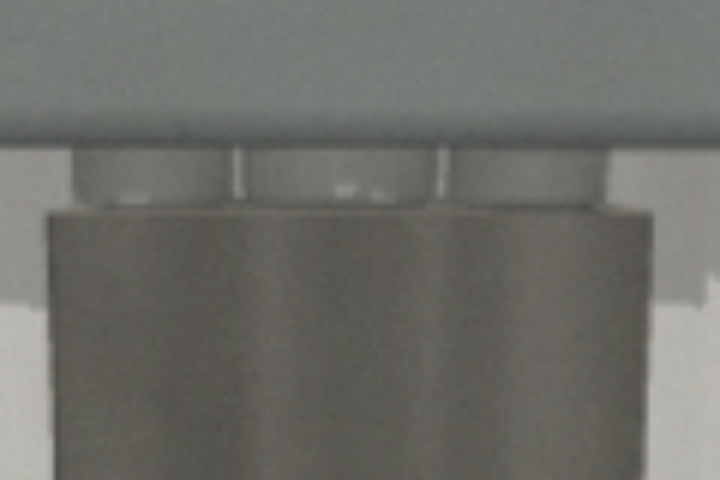

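The bar end meets both pads, at picture positions (150,207) and (530,207), with the plunger head level between them. Force and position are steady.

```bash
python3 - <<'E'
from h import *
print(env.close_job())
E
```

```text
the job is handed in; nothing more can be done
None
```

The loose grey profile now lies flat in the free (right-hand) nest, pressed against both stop pads. I handed the job in at about 22 s with the gripper still holding it.

**What I did:** I gripped the profile across its width. I lowered it between the rails until the floor took a light load, then pushed it slowly along the nest against the plunger. During the push the tool tipped about 0.6° nose-down. I took that out with a small counter-turn, and the final tilt is about 0.1°.

**Last checks:**
- **On the stop:** further push commands raised the force from about 19 N to 32 N while the tool stayed within 0.1 mm. The bar centre works out at about -5 mm along the nest, as it should.
- **Close-up:** the bar end is at both pads, with the plunger head level between them.
- **Forces:** the push reads about 32 N, which includes the spring and floor friction, and the downforce is about 23 N. The downforce rose from about 8 N as I pushed.
- **Grip:** commanded at 120 N, with no slip seen. The finger opening reads about 27.5 mm on the 30 mm bar; I did not explain that difference.
- **Waiting bar:** the last scene picture, at about 20 s, shows it still in its nest.

Two measurements disagreed with the given sizes. The bend points I marked on the rails were 3–5 mm off along the nest, and the far base corners, where the tray edge got in the way, were 3–9 mm off. I left the corners out of the nest fit. I corrected for the bend points by hand.

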